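Clamp a sample tube in the V cradle of a cell bench

TASK

Take the long steel sample tube from its wooden rest and lower it gently into the V cradle of the cell bench, keeping hold of it until it has bedded in the Vs, then let go so that it lies centred and free. Then slide the clamp carriage up by its black post and push the tube along the cradle until the sprung face of the white head is pressed in about half-way - the head may stand anywhere on its track and must not be driven to its stop - and leave the tube clamped there on its own. Do not drop the tube or ram it into the cradle, and leave the glassware and other things on the bench where they are.

Things in the scene. Friction and masses are not known exactly. Their poses are not given: they have to be found in the camera images.
- tube_mid (a point): Centre of the long steel sample tube: plain round, 32 mm diameter, 150 mm long, 0.2 to 0.42 kg; x axis along the tube (both ends alike). It starts lying in the wooden rest, its centre 40 mm above the table and within 5 mm of the rest's middle.
- rest: Fixed wooden rest that the tube starts in: board 160 x 90 mm, 12 mm thick; origin on the table under its centre, x along the tube. Two wooden Vs, 56 mm wide, stand 38 to 62 mm either side of its middle, so the middle of the tube is free for fingers.
- fixture: The cell bench, fixed. Origin on the table under the middle of the cradle; x along the cradle towards the white head (clamp carriage at the -x end), z up. Its bed (390 x 84 mm) has been set to any height in a 30 mm range, NOT reported: a bedded tube's axis lies straight above the fixture's x axis, 86 to 116 mm over the table; find it by touch. The bed's top is 42 mm below that axis.
- cradle (a point): Point on the table under the middle of the cradle, axes as the fixture's. Two steel 90 degree Vs: x = -62 to -32 mm and +32 to +66 mm (the gap between is for fingers), 56 mm wide outside, mouth 43 mm, top edges 3 mm below the bedded tube's axis. Both stand on one spring: firm up to about 7 N of load (tube's weight included), then 1 mm per 2.5 N over 8 mm.
- head_track (a point): Point on the table at x = +81 mm of the fixture, axes as the fixture's. The white head (72 mm wide, 46 mm higher than the tube axis) carries on the tube axis a sprung steel face, 26 mm diameter, looking to -x. The unpressed face stands 0 to 18 mm beyond this point in x, NOT reported. It yields from 1 N, then 1 mm per 0.8 N over 10 mm; about half-way is 5 mm, 5 N.
- carriage (a joint): Clamp carriage, m along the cradle towards the head, 0 to 0.1. At 0 its ram's end (24 mm diameter, on the tube axis) is at x = -130 mm of the fixture and its black post's axis at x = -168 mm, y = 0. Post: round, 18 mm, upright, from 14 to 58 mm above a bedded tube's axis. The carriage drags with about 10 N and stays where left; the tube drags 1 to 5 N in the Vs.
- beaker: Bystander: glass beaker, 68 mm diameter, 85 mm high, origin under its centre.
- jar: Bystander: glass jar with white cap, 64 mm diameter, 85 mm high, origin under its centre.
- bottle: Bystander: amber bottle, 68 mm diameter, 150 mm high, origin under its centre.
- short_cell: Bystander: short thick steel cell standing on end, 48 mm diameter, 60 mm high, origin under its centre.
- weight: Bystander: small brass calibration weight standing on the table close beside the cell bench, 32 mm diameter, 45 mm high, origin under its centre.
- wash_bottle: Bystander: small white wash bottle with blue cap, 66 mm diameter, 120 mm high, origin under its centre.
There are look-alikes about, which are no part of the job. What is shaped like the part that bears tube_mid but orange or yellow is not meant.

How it is judged (in metres and radians):
On the way, in this order (a step that is already met when the one before it is completed fails the run):
1. the tube meets the Vs of the cradle while the fingers still hold it (contact force between tube and vees above 0.5 N and contact force between the fingers and tube above 0.5 N and angle between the x axis of tube_mid and the x axis of fixture, either way round below 0.1 rad), for 0.1 s.
2. the tube lies centred in the Vs, let go, before the carriage touches it (contact force between tube and vees above 0.5 N and contact force between each of the fingers, carriage and tube below 0.05 N and angle between the x axis of tube_mid and the x axis of fixture, either way round below 0.03 rad and y of tube_mid in the frame of fixture between -0.002 and 0.002 m), for 0.2 s.
At the end, for the whole second after the job is handed in: The tube rests in the Vs, on their centre line within 2 mm and along it within 0.03 rad, at rest, clamped between the carriage's ram (over 0.5 N) and the sprung face, which presses on it with 2 to 8.5 N (pressed in 1.3 to 9.4 mm of its 10 mm) (contact force between tube and vees above 0.5 N and contact force between tube and plunger between 2 and 8.5 N and contact force between tube and carriage above 0.5 N and angle between the x axis of tube_mid and the x axis of fixture, either way round below 0.03 rad and y of tube_mid in the frame of fixture between -0.002 and 0.002 m and linear speed of tube below 0.01 m/s); the robot touches nothing.
It fails at once if the sprung face was driven to its stop (over 8.8 N) (contact force between tube and plunger above 8.8 N).
It fails at once if the tube was rammed into the Vs (over 25 N) (contact force between tube and vees above 25 N).
It fails at once if the tube was dropped (it moved faster than 0.3 m/s with no finger on it) (linear speed of tube above 0.3 m/s and contact force between the fingers and tube below 0.01 N).
It fails at once if a bystander was pushed more than 20 mm (distance of any of beaker, jar, bottle, short_cell, weight, wash_bottle from where it was at the start of the episode above 0.02 m).
It also fails if it takes over 72 s, if anything falls off the work surface, if the arm or the gripper's body presses on something with over 40 N, if the wrist force passes 120 N, or if a joint passes its speed limit or range.

ROBOT

A 6-joint arm with a two-finger parallel gripper is mounted at the origin on the work surface. World frame = base frame: x ahead of the robot, y to its left, z up, the work surface at z = 0. Lengths are in mm, angles in rad, forces in N, time in s.
With the tool pointing down it reaches from about 325 to 925 mm from the base axis. Payload 3.1 kg.
Tool frame: the origin (TCP) lies at the very end of the fingers, on their centre line; the grasp point (between the pads) lies 19 mm behind it; z points along the fingers, y is the direction in which the jaws open and shut (so a half turn about z gives the same grasp; the last joint's range is limited). The gripper opens to 85 mm and grips with 20 to 120 N. Pads are 22 mm wide; open, the fingers measure 114 mm over their backs; the gripper's body (76 mm by 85 mm) begins 54 mm behind the grasp point. The pads swing forward as they close: fully open they stand 13 mm farther back than shut.
Start: joints at [1.117, 0.217, 1.613, -0, 1.311, -0.112], TCP at [209.472, 588.864, 208.8] pointing down, gripper open.
Joint ranges: [-2.75, 2.75], [-0.78, 2.1], [0.31, 2.55], [-1.13, 4.27], [0.13, 2.63], [-2.58, 2.58]. Speed limits (rad/s): [2.79, 2.79, 3.14, 3.14, 3.14, 3.14].

INTERFACE

Orientations are given as a unit quaternion [x, y, z, w].
In Python, from plant import readout, optics, workorder, finder gives the robot as it stands. The module is installed in compiled form; this text tells all that it offers.
- The arm moves only by the shell command python3 -m pendant 'ROWS' [FORCE]. ROWS is JSON, a list of rows, each a list of 7 numbers: the turn, a rotation vector about the tool's x, y, z scaled (see below), then the shift along the tool's x, y, z scaled (see below), then the closure, from 0 (fully open) to 1 (shut). A call has exactly 10 rows; each row is the pose to reach, as a shift and turn from the pose commanded when the call began, along the tool's axes at that moment; what a row does not reach only later rows make up. The controller multiplies each number of a shift by 300 mm and each number of a turn by 1.5 rad. A row lasts 1/10 s, in which the tool goes at most 50 mm and 8.59 degrees, less where a joint would pass 70% of its speed; a pose out of reach is approached as far as the arm can. A call with a number of a shift or a turn outside -1 to 1 is refused whole. A call with a gripper value outside its range is refused whole. The fingers move at their own pace and stop on an object; FORCE is the grip in N (left out, the last holds). Time passes only in rows, so rows that repeat a pose let the fingers close, or fill a call up. It gives the time, the measured TCP pose, the force and the opening at its end, in the units of the state.
- readout.read_state(): the state, without advancing time (a new reading comes with each control period).
- optics.capture(name): name is "side" or "top" or "wrist"; returns a dict with "color" (384x512x3 uint8, red, green, blue), "mtx" (3x3 intrinsics, pixels), "world_to_cam" (4x4, takes a point from world to camera coordinates); the wrist camera has in their place "tool_from_camera" (4x4, takes a point from camera to tool coordinates, whose origin is the TCP and whose axes are the flange's). Camera axes: x right, y down, z forward; pixel columns grow to the right and rows downward; lengths in mm; the calibration is good to about 2 mm. A picture is of the moment at which its call begins: read the wrist's pose just before it. There is no depth.
- workorder.sign_off(): hands the job in, once; it reports no verdict.
Trained networks look in a picture, given as the dict that the camera call returned (one of the last four; its "shot" number tells which), for a name from the list of things; names that differ only in an ending like _2 or _b are one class to them, and where a whole thing is asked for, a point or a joint stands for the part that bears it (a point fixed in the world has none). Each returns a list of dicts, best first, with "score" (0 to 1); they miss things now and then, are a little off and sometimes report something else, mostly with a low value. They report only what shows in the picture. A call takes as long as a camera call. They do not tell look-alikes from the thing itself.
- finder.cut_out(picture, query): "mask" (384x512 bool, what is visible of it) and "position" ([column, row] in pixels, amid what is visible of it).
The state is a dict: "clock": time; "qpos": joint angles; "dq": joint speeds; "joint_torque": joint torques, N m; "tool_pos": TCP position; "tcp_rot": TCP orientation; "force": force on the tool from outside, world axes, zero at the start; "ft_torque": the same for the moment, N m; "width": finger opening in mm.
Only numpy, scipy, OpenCV 4.12 (cv2) and the standard library are available. Lean on these libraries where they do the work, as an engineer would, in place of code of your own. Each camera call takes 0.05 s, during which the arm holds its last target. There are 200 camera calls.

## Working session

There is one attempt and no reset: what is moved stays moved. The work goes in short steps, Python scripts to look and compute and a shell command to move; the robot and the scene stay as the last step left them, time stands still between calls to the robot, and variables do not carry over. Pictures are saved under pics/ and viewed, about 8 in all and at most 12, crops included, and the job is handed in when it is done.

```bash
mkdir -p pics
python3 - <<'E'
from plant import readout, optics, finder
import cv2,numpy as np
s=readout.read_state(); print({k:np.round(v,3) for k,v in s.items()})
for n in ['top','side']:
    p=optics.capture(n); cv2.imwrite(f'pics/{n}0.png',cv2.resize(p['color'][:,:,::-1],(800,600)))
    print(n,p['mtx'].tolist(),np.round(p['world_to_cam'],3).tolist())
    for q in ['tube_mid','rest','fixture','carriage','weight','bottle','beaker','jar','short_cell','wash_bottle']:
        print(q,[(round(d['score'],2),np.round(d['position']).tolist(),int(d['mask'].sum())) for d in finder.cut_out(p,q)[:3]])
E
```

```text
{'clock': np.float64(0.0), 'qpos': array([ 1.117,  0.218,  1.615, -0.   ,  1.311, -0.112]), 'dq': array([-0.002,  0.   ,  0.002,  0.   ,  0.001, -0.   ]), 'joint_torque': array([-0.0000e+00, -3.9685e+01, -3.0385e+01, -0.0000e+00,  1.0000e-02,
       -0.0000e+00]), 'tool_pos': array([209.091, 588.048, 207.451]), 'tcp_rot': array([ 0.17 ,  0.985, -0.001, -0.   ]), 'force': array([-0.08 , -0.793, -0.546]), 'ft_torque': array([ 0.051, -0.005, -0.018]), 'width': np.float64(85.624)}
top [[459.64329975483986, 0.0, 256.1710451650922], [0.0, 459.64329975483986, 181.33332138868934], [0.0, 0.0, 1.0]] [[-0.011, -1.0, 0.018, -32.529], [-0.987, 0.008, -0.162, 529.45], [0.162, -0.019, -0.987, 1541.272], [0.0, 0.0, 0.0, 1.0]]
tube_mid [(0.92, [289.0, 208.0], 361), (0.9, [346.0, 254.0], 411), (0.58, [341.0, 206.0], 498)]
rest [(0.72, [196.0, 178.0], 3903), (0.6, [337.0, 209.0], 859)]
fixture [(0.8, [197.0, 175.0], 3914)]
carriage [(0.62, [235.0, 175.0], 251)]
weight [(0.56, [195.0, 205.0], 61)]
bottle [(0.91, [272.0, 116.0], 437)]
beaker [(0.65, [178.0, 133.0], 368)]
jar [(0.66, [347.0, 167.0], 333)]
short_cell [(0.51, [388.0, 215.0], 172), (0.32, [177.0, 138.0], 354)]
wash_bottle [(0.74, [343.0, 203.0], 483), (0.71, [113.0, 146.0], 384)]
side [[386.0230042252133, 0.0, 254.50921843602737], [0.0, 386.0230042252133, 194.12880579800583], [0.0, 0.0, 1.0]] [[0.852, -0.524, -0.023, -470.95], [-0.311, -0.469, -0.827, 209.459], [0.422, 0.711, -0.562, 939.418], [0.0, 0.0, 0.0, 1.0]]
tube_mid [(0.84, [240.0, 246.0], 589), (0.64, [290.0, 284.0], 877), (0.56, [227.0, 325.0], 1188)]
rest [(0.97, [288.0, 297.0], 1513)]
fixture [(0.91, [222.0, 174.0], 3477)]
carriage [(0.85, [245.0, 176.0], 572)]
weight [(0.4, [196.0, 186.0], 114)]
bottle [(0.75, [330.0, 184.0], 938)]
beaker [(0.86, [254.0, 151.0], 429), (0.23, [194.0, 186.0], 98)]
jar [(0.93, [342.0, 267.0], 999)]
short_cell [(0.76, [319.0, 343.0], 886)]
wash_bottle [(0.66, [222.0, 130.0], 323)]
```

View pics/top0.png

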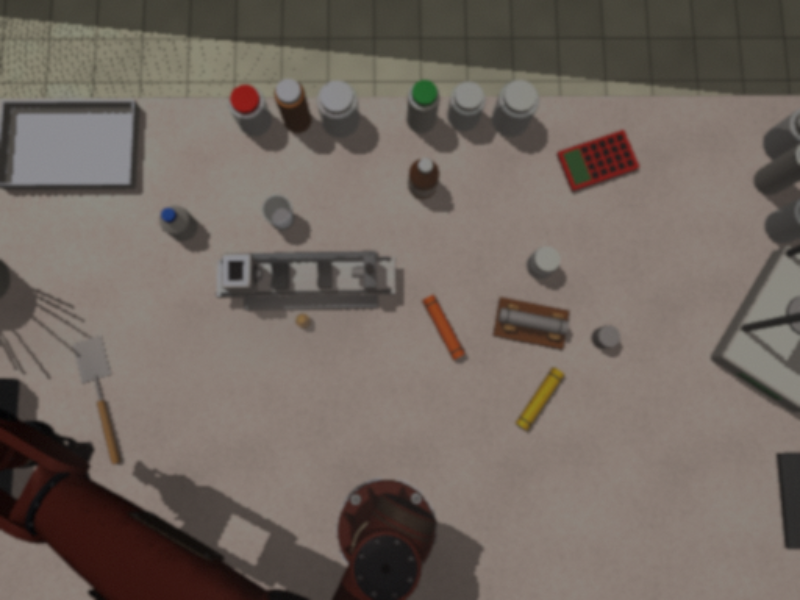

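View pics/side0.png

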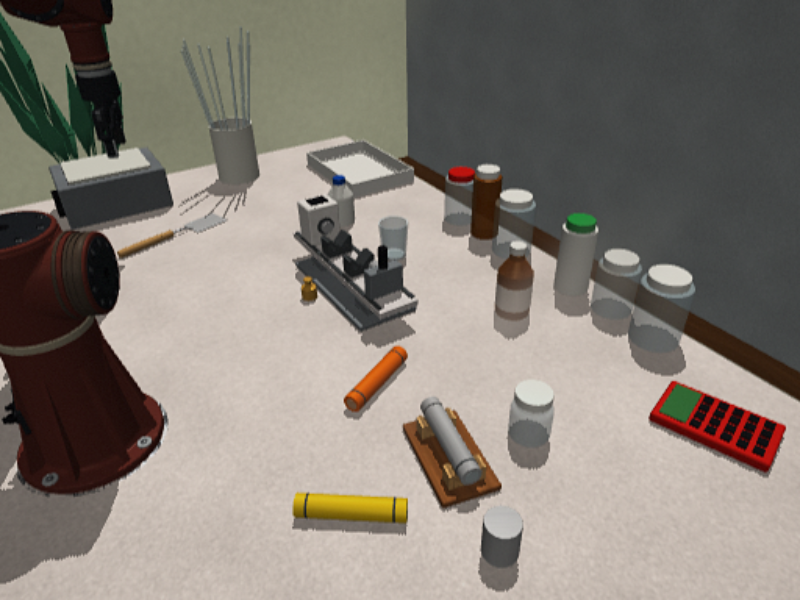

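The steel tube is in the wooden rest at about (534,322) in the 800-px top view, and at (450,440) in the side view. The orange tube at (443,327) and the yellow one at (540,400) are look-alikes: wrong colour and not in the rest. The bench runs along the image's horizontal, with the white head on the left at (237,272), so fixture +x is close to world +y.

```bash
cat > h.py <<'E'
from plant import readout, optics, finder
import cv2,numpy as np
from scipy.spatial.transform import Rotation as R
def pose(s):
    T=np.eye(4);T[:3,:3]=R.from_quat(s['tcp_rot']).as_matrix();T[:3,3]=s['tool_pos'];return T
def shot(n):
    s=readout.read_state(); p=optics.capture(n)
    p['w2c']=np.linalg.inv(pose(s)@p['tool_from_camera']) if n=='wrist' else p['world_to_cam']
    return p
def ray(p,px,z):
    c=np.linalg.inv(p['w2c']); d=c[:3,:3]@np.linalg.solve(p['mtx'],[px[0],px[1],1.]); o=c[:3,3]
    return o+d*(z-o[2])/d[2]
def proj(p,X):
    X=np.atleast_2d(X);c=(p['w2c'][:3,:3]@X.T).T+p['w2c'][:3,3];q=(p['mtx']@c.T).T;return q[:,:2]/q[:,2:]
def rect(m):
    c=max(cv2.findContours(m.astype(np.uint8),0,2)[0],key=cv2.contourArea);return cv2.boxPoints(cv2.minAreaRect(c))
def to_tool(dp):  # world shift -> units in current tool axes
    return R.from_quat(readout.read_state()['tcp_rot']).as_matrix().T@np.array(dp)/300
E
python3 - <<'E'
from h import *
p=shot('top')
for q,z,near in [('tube_mid',40,(341,206)),('fixture',60,None),('carriage',110,None)]:
    for d in finder.cut_out(p,q)[:3]:
        b=rect(d['mask']); print(q,d['position'],[np.round(ray(p,x,z)[:2]).tolist() for x in b],np.round(ray(p,d['position'],z)))
for n,px,z in [('weight',(194,204),40),('jar',(349,165),85),('beaker',(178,133),60),('bottle',(272,104),150),('cell',(388,213),60),('orange',(284,208),16),('headtop',(151,173),145),('bedL',(141,185),60),('bedR',(252,187),60),('bedR2',(249,161),60)]: print(n,np.round(ray(p,px,z)))
E
```

```text
tube_mid [345.8, 205.7] [[441.0, -250.0], [474.0, -257.0], [445.0, -411.0], [412.0, -404.0]] [ 442. -345.   40.]
tube_mid [346.5, 255.6] [[227.0, -278.0], [347.0, -365.0], [326.0, -396.0], [206.0, -308.0]] [ 273. -340.   40.]
tube_mid [287.5, 210.6] [[492.0, -79.0], [510.0, -112.0], [375.0, -182.0], [358.0, -148.0]] [ 427. -144.   40.]
fixture [195.5, 177.1] [[595.0, 365.0], [602.0, -29.0], [473.0, -31.0], [467.0, 358.0]] [543. 169.  60.]
carriage [234.4, 176.0] [[581.0, 63.0], [580.0, 17.0], [503.0, 17.0], [503.0, 63.0]] [537.  36. 110.]
weight [453. 176.  40.]
jar [ 576. -352.   85.]
beaker [698. 231.  60.]
bottle [770. -91. 150.]
cell [ 414. -483.   60.]
orange [ 439. -134.   16.]
headtop [542. 303. 145.]
bedL [517. 354.  60.]
bedR [507. -23.  60.]
bedR2 [597. -13.  60.]
```

```bash
python3 -m pendant '[[0,0,0.4,-0.4,-0.25,-0.3,0],[0,0,0.8,-0.77,-0.48,-0.45,0],[0,0,0.8,-0.77,-0.48,-0.45,0],[0,0,0.8,-0.77,-0.48,-0.45,0],[0,0,0.8,-0.77,-0.48,-0.45,0],[0,0,0.8,-0.77,-0.48,-0.45,0],[0,0,0.8,-0.77,-0.48,-0.45,0],[0,0,0.8,-0.77,-0.48,-0.45,0],[0,0,0.8,-0.77,-0.48,-0.45,0],[0,0,0.8,-0.77,-0.48,-0.45,0]]'
python3 -c "
from h import *
print(to_tool([1,0,0])*300,to_tool([0,1,0])*300); s=readout.read_state(); p=np.array([520,150,400])-s['tool_pos']; print(to_tool(p), R.from_quat(s['tcp_rot']).as_euler('zyx'))"
```

```text
clock: 2.3
tool_pos: [378.7, 375.7, 343.6]
tcp_rot: [0.696, 0.718, -0.0, -0.0]
force: [-0.0, 0.5, 0.0]
width: 85.6
[-3.21836676e-02  9.99481940e-01 -2.49828586e-04] [ 9.99481957e-01  3.21836236e-02 -1.78237621e-04]
[-0.76719118  0.44648787 -0.18790695] [-1.60298555e+00 -2.49828588e-04  3.14141442e+00]
```

```bash
python3 -m pendant '[[0,0,0,-0.15,0.1,-0.05,0],[0,0,0,-0.3,0.2,-0.1,0],[0,0,0,-0.77,0.45,-0.19,0],[0,0,0,-0.77,0.45,-0.19,0],[0,0,0,-0.77,0.45,-0.19,0],[0,0,0,-0.77,0.45,-0.19,0],[0,0,0,-0.77,0.45,-0.19,0],[0,0,0,-0.77,0.45,-0.19,0],[0,0,0,-0.77,0.45,-0.19,0],[0,0,0,-0.77,0.45,-0.19,0]]'
python3 - <<'E'
from h import *
p=shot('wrist'); cv2.imwrite('pics/w1.png',cv2.resize(p['color'][:,:,::-1],(800,600)))
np.save('w1.npy',p['w2c']); np.save('mtx.npy',p['mtx']); print(p['mtx'],p['w2c'].round(3).tolist(),p['tool_from_camera'].round(2).tolist(), readout.read_state()['tool_pos'])
E
```

```text
clock: 3.3
tool_pos: [519.7, 150.2, 400.4]
tcp_rot: [0.696, 0.718, -0.0, -0.0]
force: [0.4, -0.5, 0.3]
width: 85.6
[[340.32968561   0.         255.10076586]
 [  0.         340.32968561 188.8126457 ]
 [  0.           0.           1.        ]] [[0.999, 0.032, -0.0, -523.756], [0.031, -0.952, 0.303, 28.8], [0.009, -0.303, -0.953, 601.809], [0.0, 0.0, 0.0, 1.0]] [[0.0, -0.95, -0.3, 76.74], [1.0, 0.0, 0.0, -0.51], [-0.0, -0.3, 0.95, -164.11], [0.0, 0.0, 0.0, 1.0]] [519.76755041 150.08256689 400.53358548]
```

View pics/w1.png

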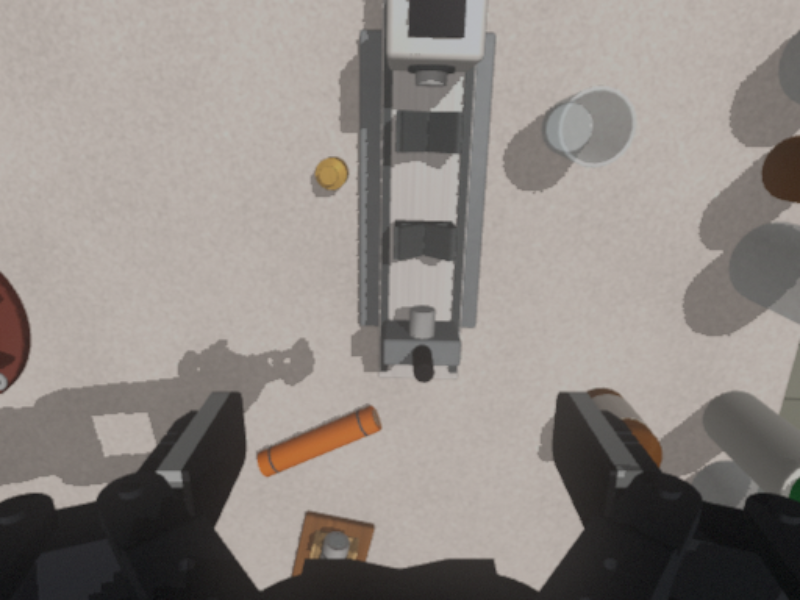

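The wrist view shows the head at (437,45), the Vs at (428,131) and (424,240), the ram and post at (422,320) and (423,365), and the brass weight at (331,174). The rest is at (335,545). I'll enlarge the Vs to fit the bench pose.

Run:
```python
from h import *
p=shot('wrist'); np.save('w2.npy',p['w2c']); c=p['color'][:,:,::-1]; cv2.imwrite('w2raw.png',c)
a=cv2.resize(c[60:180,225:325],None,fx=5,fy=5,interpolation=2); b=cv2.resize(c[185:245,225:325],None,fx=3,fy=3,interpolation=2); d=cv2.resize(c[0:60,225:325],None,fx=3,fy=3,interpolation=2)
o=np.zeros((600,800,3),np.uint8); o[:,:500]=a; o[:180,500:]=d; o[300:480,500:]=b
cv2.imwrite('pics/w2.png',cv2.convertScaleAbs(o,alpha=1.5,beta=10))
```

```text
(no output)
```

View pics/w2.png

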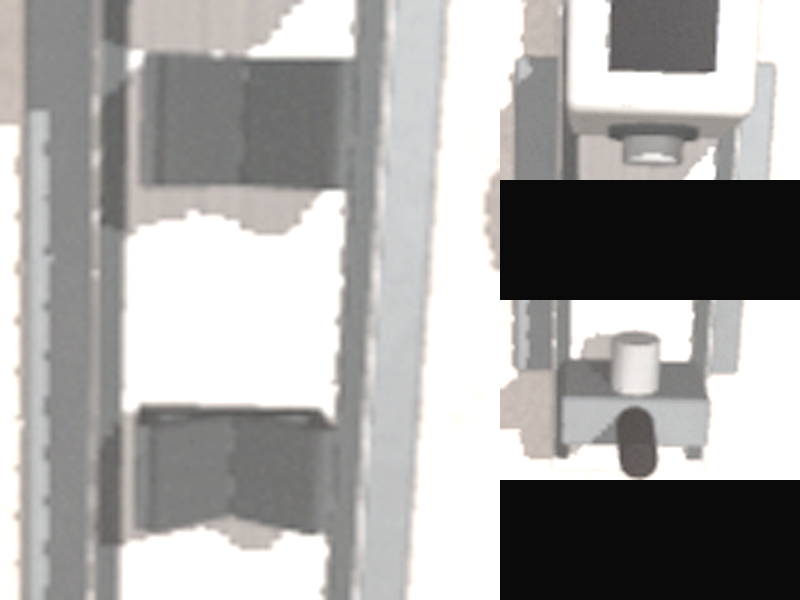

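```bash
cat > fit.py <<'E'
from h import *
from scipy.optimize import least_squares
p={'w2c':np.load('w2.npy'),'mtx':np.load('mtx.npy')}
D=[(66,0,-22,273.6,71.4),(32,0,-22,273.6,97.2),(-62,0,-22,271.4,163),(66,-28,-3,295.4,71.4),(32,-28,-3,293.8,97.2),(66,28,-3,254,71.4),(32,28,-3,255,97.2),(-62,-28,-3,289.4,166),(-62,28,-3,253.6,166),(-32,28,-3,252.6,142),(-32,-28,-3,290.6,142.4),(-168,0,58,271,239),(-168,0,14,270.3,223.3),(-130,0,0,270,198)]
D=np.array(D)
def W(v,L):
    c,s=np.cos(v[2]),np.sin(v[2]); L=np.atleast_2d(L)
    return np.c_[v[0]+c*L[:,0]-s*L[:,1],v[1]+s*L[:,0]+c*L[:,1],v[3]+L[:,2]]
if __name__=='__main__':
    f=lambda v:(proj(p,W(v,D[:,:3]))-D[:,3:]).ravel()
    r=least_squares(f,[545,165,1.58,100],loss='soft_l1',x_scale=[1,1,.01,1]); print(r.x.round(4)); print(f(r.x).reshape(-1,2).round(1).tolist())
    np.save('fix.npy',r.x)
    # face centre x from pixel (276,53)
    for dx in (81,90,99): print(dx,proj(p,W(r.x,[[dx,0,0],[dx,0,-13],[dx,0,13]])).round(1).tolist())
    s=readout.read_state(); print(to_tool(np.array([400,-331,300])-s['tool_pos']))
E
python3 fit.py
```

```text
[545.3014 172.5424   1.5836  54.8503]
[[0.4, 1.4], [-0.4, -0.6], [-0.3, -5.4], [-1.1, 1.5], [-0.7, 0.4], [1.1, 0.7], [-0.4, -0.4], [0.4, -5.4], [-0.1, -6.1], [1.2, -1.5], [0.2, -1.1], [0.1, 1.4], [-0.4, 4.7], [0.3, 4.5]]
81 [[275.2, 61.2], [274.7, 61.7], [275.8, 60.7]]
90 [[275.5, 54.3], [275.0, 55.0], [276.0, 53.6]]
99 [[275.7, 47.3], [275.2, 48.2], [276.3, 46.5]]
[-1.58976494 -0.44961414  0.3354453 ]
```

```bash
cat > fit2.py <<'E'
from fit import *
def f(v):
    L=D[:,:3].copy(); L[-3:,0]+=v[4]; return (proj(p,W(v,L))-D[:,3:]).ravel()
r=least_squares(f,[545,165,1.58,95,5],loss='soft_l1',x_scale=[1,1,.01,1,1]); print(r.x.round(4)); print(f(r.x).reshape(-1,2).round(1).tolist())
np.save('fix.npy',r.x[:4])
for dx in (81,90,99): print(dx,proj(p,W(r.x,[[dx,0,0],[dx,0,-13],[dx,0,13]])).round(1).tolist())
E
python3 fit2.py
```

```text
[543.5453 173.2987   1.5838  85.8607  17.8499]
[[0.4, 0.3], [-0.5, -0.2], [-0.5, -1.5], [0.2, 0.4], [0.4, 0.8], [-0.2, -0.5], [-1.7, -0.0], [1.3, -1.1], [-1.4, -1.8], [-0.1, 1.6], [1.2, 2.0], [0.3, -0.8], [-0.3, 1.8], [0.4, -0.2]]
81 [[275.2, 59.2], [274.7, 59.8], [275.8, 58.6]]
90 [[275.5, 51.9], [274.9, 52.7], [276.1, 51.1]]
99 [[275.8, 44.5], [275.2, 45.4], [276.3, 43.4]]
```

```bash
python3 -m pendant '[[0,0,0.05,-0.15,-0.03,0.03,0],[0,0,0.1,-0.3,-0.06,0.06,0],[0,0,0.145,-0.95,-0.17,0.2,0],[0,0,0.145,-0.95,-0.17,0.2,0],[0,0,0.145,-0.95,-0.17,0.2,0],[0,0,0.145,-0.95,-0.17,0.2,0],[0,0,0.145,-0.95,-0.17,0.2,0],[0,0,0.145,-0.95,-0.17,0.2,0],[0,0,0.145,-0.95,-0.17,0.2,0],[0,0,0.145,-0.95,-0.17,0.2,0]]'
python3 -c "
from h import *
s=readout.read_state(); print(to_tool(np.array([443,-331,260])-s['tool_pos']))"
```

```text
clock: 4.4
tool_pos: [478.4, -136.1, 341.5]
tcp_rot: [0.77, 0.638, 0.0, 0.0]
force: [-0.3, -1.0, 1.0]
width: 85.4
[-0.66034814  0.00393037  0.27147209]
```

```bash
python3 -m pendant '[[0,0,0,-0.15,0,0.07,0],[0,0,0,-0.3,0,0.14,0],[0,0,0,-0.66,0,0.27,0],[0,0,0,-0.66,0,0.27,0],[0,0,0,-0.66,0,0.27,0],[0,0,0,-0.66,0,0.27,0],[0,0,0,-0.66,0,0.27,0],[0,0,0,-0.66,0,0.27,0],[0,0,0,-0.66,0,0.27,0],[0,0,0,-0.66,0,0.27,0]]'
python3 - <<'E'
from h import *
p=shot('wrist'); s=readout.read_state()
o=cv2.resize(p['color'][:,:,::-1],(800,600)).copy()
T=pose(s)
for d in finder.cut_out(p,'tube_mid')[:2]:
    b=rect(d['mask']); w=np.array([ray(p,x,40) for x in b]); c=w.mean(0)
    e=[w[1]-w[0],w[2]-w[1]]; l=[np.linalg.norm(v[:2]) for v in e]; v=e[int(np.argmax(l))]; v=v if v[1]>0 else -v
    print(d['score'],d['position'],c.round(1),np.round(l,1),'yaw',np.degrees(np.arctan2(v[1],v[0])).round(2)); print(b.round().tolist())
    cv2.polylines(o,[np.int32(b*800/512)],True,(0,255,0),1)
for d in finder.cut_out(p,'rest')[:1]:
    b=rect(d['mask']); w=np.array([ray(p,x,12) for x in b]); print('rest',w.mean(0).round(1),w.round().tolist()); cv2.polylines(o,[np.int32(b*800/512)],True,(255,0,0),1)
print(T.round(3).tolist())
cv2.imwrite('pics/w3.png',o)
E
```

```text
clock: 5.4
tool_pos: [441.4, -331.2, 260.7]
tcp_rot: [0.77, 0.638, 0.0, 0.001]
force: [-0.0, -0.3, 1.0]
width: 85.2
0.91 [123.2, 175.5] [ 282.5 -334.1   40. ] [ 33.3 145.8] yaw 144.62
[[56.0, 164.0], [66.0, 139.0], [186.0, 190.0], [176.0, 215.0]]
0.85 [257.5, 142.5] [ 441.9 -330.6   40. ] [155.1  30.3] yaw 77.87
[[240.0, 213.0], [242.0, 79.0], [270.0, 79.0], [269.0, 213.0]]
rest [ 443.2 -329.2   12. ] [[415.0, -243.0, 12.0], [501.0, -259.0, 12.0], [477.0, -416.0, 12.0], [380.0, -398.0, 12.0]]
[[0.186, 0.983, 0.001, 441.208], [0.983, -0.186, -0.001, -331.311], [-0.0, 0.001, -1.0, 260.464], [0.0, 0.0, 0.0, 1.0]]
```

View pics/w3.png

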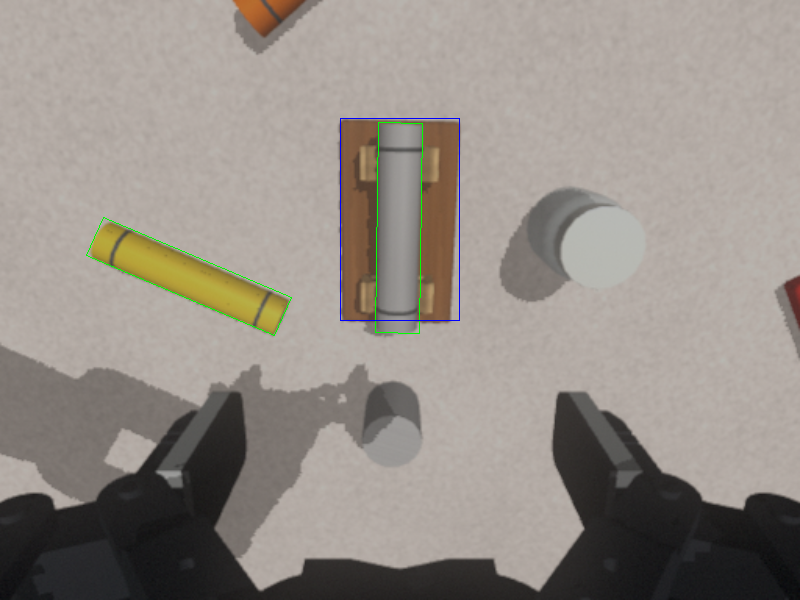

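The grey tube lies in the wooden rest at (399,228) and matches the description; the yellow one at (188,276) is not meant. Descending on the grey tube.

```bash
python3 -m pendant '[[0,0,0.012,0.003,0.002,0.12,0],[0,0,0.012,0.003,0.002,0.27,0],[0,0,0.012,0.003,0.002,0.42,0],[0,0,0.012,0.003,0.002,0.55,0],[0,0,0.012,0.003,0.002,0.65,0],[0,0,0.012,0.003,0.002,0.72,0],[0,0,0.012,0.003,0.002,0.76,0],[0,0,0.012,0.003,0.002,0.785,0],[0,0,0.012,0.003,0.002,0.795,0],[0,0,0.012,0.003,0.002,0.795,0]]'
python3 -m pendant '[[0,0,0,0,0,0,0.3],[0,0,0,0,0,0,0.5],[0,0,0,0,0,0,0.7],[0,0,0,0,0,0,1],[0,0,0,0,0,0,1],[0,0,0,0,0,0,1],[0,0,0,0,0,0,1],[0,0,0,0,0,0,1],[0,0,0,0,0,0,1],[0,0,0,0,0,0,1]]' 50
```

```text
clock: 6.55
tool_pos: [442.0, -331.8, 22.0]
tcp_rot: [0.776, 0.63, 0.0, 0.001]
force: [-0.0, -0.0, 0.8]
width: 85.5
clock: 7.55
tool_pos: [440.8, -331.4, 22.2]
tcp_rot: [0.776, 0.631, -0.001, -0.001]
force: [-3.2, 1.8, 5.4]
width: 26.6
```

Run:
```python
from h import *
s=readout.read_state(); print(s['width'],s['force'],s['tool_pos'])
a=shot('side')['color']; b=shot('wrist')['color']
o=np.zeros((600,800,3),np.uint8); o[:,:400]=cv2.resize(a[200:380,230:350],(400,600)); o[:300,400:]=cv2.resize(b,(400,300)); 
cv2.imwrite('pics/g.png',o[:,:,::-1])
```

```text
26.599766152306223 [-3.2453746   1.76257435  5.41050182] [ 440.83979746 -331.38625582   22.22324673]
```

View pics/g.png

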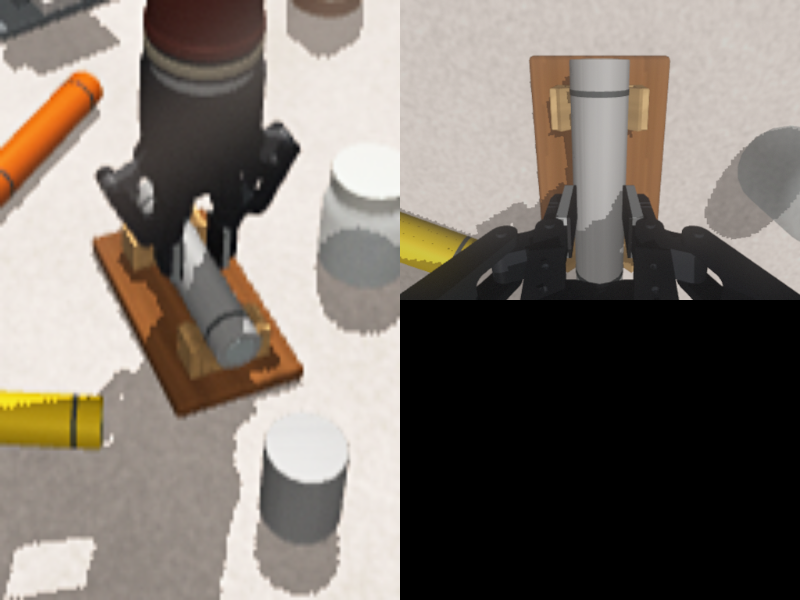

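Both views show the tube between the pads at mid-length. Lifting.

```bash
python3 -m pendant '[[0,0,0,0,0,-0.02,1],[0,0,0,0,0,-0.06,1],[0,0,0,0,0,-0.13,1],[0,0,0,0,0,-0.23,1],[0,0,0,0,0,-0.35,1],[0,0,0,0,0,-0.47,1],[0,0,0,0,0,-0.58,1],[0,0,0,0,0,-0.65,1],[0,0,0,0,0,-0.69,1],[0,0,0,0,0,-0.7,1]]'
python3 - <<'E'
from h import *
s=readout.read_state(); print(s['width'],s['force'],s['tool_pos'],s['ft_torque'])
v=np.load('fix.npy')
T=pose(s); yaw=np.arctan2(T[1,0],T[0,0]); print('yaw',np.degrees(yaw),'turn',(yaw-v[2])/1.5, to_tool(np.array([v[0],v[1],240])-s['tool_pos']))
p=shot('wrist'); 
for d in finder.cut_out(p,'tube_mid')[:2]:
    if d['mask'].sum()<2000: continue
    b=rect(d['mask']); z=s['tool_pos'][2]+19; w=np.array([ray(p,x,z) for x in b]);print(d['score'],b.tolist(),w.round(1).tolist())
E
```

```text
clock: 8.65
tool_pos: [442.1, -331.8, 233.3]
tcp_rot: [0.776, 0.631, 0.0, 0.002]
force: [-0.4, -0.2, -2.5]
width: 26.5
26.538477132634586 [-0.39964582 -0.2195373  -2.54610892] [ 442.08952393 -331.84407836  233.30194867] [-0.07168039  0.00221167 -0.00900291]
yaw 78.1743262088548 turn -0.14625565921493955 [ 1.71733585 -0.01398995 -0.02536346]
0.89 [[217.0, 74.0], [294.0, 74.0], [294.0, 362.0], [217.0, 362.0]] [[443.0, -251.1, 252.3], [473.4, -257.5, 252.3], [448.6, -401.4, 252.3], [408.3, -392.8, 252.3]]
```

```bash
python3 -m pendant '[[0,0,-0.01,0.03,0,0,1],[0,0,-0.03,0.1,0,0,1],[0,0,-0.05,0.2,0,0,1],[0,0,-0.07,0.33,0,0,1],[0,0,-0.09,0.47,0,0,1],[0,0,-0.11,0.61,0,0,1],[0,0,-0.125,0.75,0,0,1],[0,0,-0.135,0.87,0,0,1],[0,0,-0.142,0.96,0,0,1],[0,0,-0.146,1,0,0,1]]'
python3 - <<'E'
from h import *
s=readout.read_state(); v=np.load('fix.npy'); T=pose(s); yaw=np.arctan2(T[1,0],T[0,0])
print('turn',(yaw-v[2])/1.5, to_tool(np.array([v[0],v[1],170])-s['tool_pos']),T[:3,2])
E
```

```text
clock: 9.75
tool_pos: [501.8, -34.5, 229.4]
tcp_rot: [0.701, 0.713, -0.001, -0.002]
force: [-0.7, -0.4, -3.0]
width: 26.6
turn 0.0022643488564454786 [0.6899892  0.15121648 0.19865257] [-0.00346479  0.00178697 -0.9999924 ]
```

```bash
python3 -m pendant '[[0,0,0.002,0.04,0.01,0.0,1],[0,0,0.002,0.12,0.03,0.0,1],[0,0,0.002,0.24,0.06,0.01,1],[0,0,0.002,0.37,0.09,0.02,1],[0,0,0.002,0.49,0.12,0.04,1],[0,0,0.002,0.59,0.14,0.07,1],[0,0,0.002,0.65,0.151,0.1,1],[0,0,0.002,0.68,0.151,0.12,1],[0,0,0.002,0.69,0.151,0.13,1],[0,0,0.002,0.69,0.151,0.13,1]]'
python3 - <<'E'
from h import *
from fit import W
s=readout.read_state(); v=np.load('fix.npy'); T=pose(s); yaw=np.arctan2(T[1,0],T[0,0])
print(s['tool_pos'],s['force'],'turn',(yaw-v[2])/1.5, to_tool(np.array([v[0],v[1],120])-s['tool_pos']))
p=shot('wrist'); c=p['color'][:,:,::-1].copy(); cv2.imwrite('w4raw.png',c); np.save('w4.npy',p['w2c'])
o=cv2.resize(c,(800,600))
def pl(L,col):
    q=proj(p,W(v,L))*800/512; cv2.polylines(o,[np.int32(q)],False,col,1)
for a,b in [(-62,-32),(32,66)]: pl([(a,28,-3),(b,28,-3),(b,-28,-3),(a,-28,-3)],(0,255,0))
pl([(81,-36,46),(81,36,46)],(0,0,255)); pl([(-150,0,14),(-150,0,58)],(0,0,255)); pl([(89,-13,0),(89,13,0)],(255,0,255))
pl([(-195,42,-42),(195,42,-42),(195,-42,-42)],(255,255,0))
cv2.imwrite('pics/w4.png',cv2.convertScaleAbs(o,alpha=1.3))
E
```

```text
clock: 10.75
tool_pos: [545.0, 169.1, 191.4]
tcp_rot: [0.704, 0.71, -0.001, -0.0]
force: [0.5, -0.0, -2.3]
width: 26.2
[545.01552474 169.13113477 191.35310943] [ 0.52085126 -0.01687998 -2.33412862] turn -0.0026210368571869167 [ 0.01415745 -0.00431907  0.2378393 ]
```

View pics/w4.png

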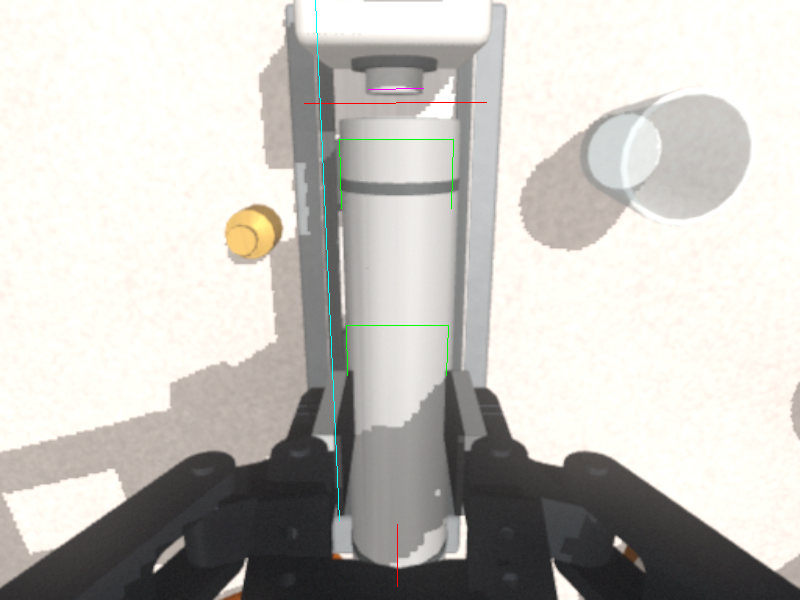

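```bash
python3 -m pendant '[[0,0,-0.003,0,-0.004,0.03,1],[0,0,-0.003,0,-0.004,0.08,1],[0,0,-0.003,0,-0.004,0.13,1],[0,0,-0.003,0,-0.004,0.18,1],[0,0,-0.003,0,-0.004,0.22,1],[0,0,-0.003,0,-0.004,0.25,1],[0,0,-0.003,0,-0.004,0.275,1],[0,0,-0.003,0,-0.004,0.29,1],[0,0,-0.003,0,-0.004,0.298,1],[0,0,-0.003,0,-0.004,0.298,1]]'
python3 -c "
from h import *
p={'w2c':np.load('w4.npy'),'mtx':np.load('mtx.npy')}
from fit import W
v=np.load('fix.npy'); c,s=np.cos(v[2]),np.sin(v[2])
for px,z in [((256,75.5),225),((252.8,58),v[3]),((244,363),209)]:
  d=ray(p,px,z)[:2]-v[:2]; print(px,[c*d[0]+s*d[1],-s*d[0]+c*d[1]])
s=readout.read_state(); d=s['tool_pos'][:2]-v[:2]; print(s['force'],s['tool_pos'],d)"
```

```text
clock: 11.8
tool_pos: [544.5, 169.9, 102.9]
tcp_rot: [0.702, 0.712, 0.0, 0.0]
force: [-0.2, -0.0, -1.4]
width: 26.4
(256, 75.5) [np.float64(74.29055967780307), np.float64(-1.6802142477366313)]
(252.8, 58) [np.float64(88.29529760975379), np.float64(0.5132727110675224)]
(244, 363) [np.float64(-72.7571798288832), np.float64(5.146830270052517)]
[-0.18232587 -0.04697897 -1.38002942] [544.54839124 169.92599321 102.89714643] [ 1.0030699  -3.37266687]
```

```bash
python3 -m pendant '[[0,0,0,0,0,0.003,1],[0,0,0,0,0,0.006,1],[0,0,0,0,0,0.009,1],[0,0,0,0,0,0.012,1],[0,0,0,0,0,0.015,1],[0,0,0,0,0,0.018,1],[0,0,0,0,0,0.018,1],[0,0,0,0,0,0.018,1],[0,0,0,0,0,0.018,1],[0,0,0,0,0,0.018,1]]'
```

```text
clock: 12.8
tool_pos: [544.5, 169.9, 97.5]
tcp_rot: [0.702, 0.712, 0.0, 0.0]
force: [-0.5, -0.6, -2.8]
width: 26.7
```

```bash
python3 -m pendant '[[0,0,0,0,-0.002,0.003,1],[0,0,0,0,-0.004,0.006,1],[0,0,0,0,-0.004,0.009,1],[0,0,0,0,-0.004,0.012,1],[0,0,0,0,-0.004,0.015,1],[0,0,0,0,-0.004,0.018,1],[0,0,0,0,-0.004,0.021,1],[0,0,0,0,-0.004,0.021,1],[0,0,0,0,-0.004,0.021,1],[0,0,0,0,-0.004,0.021,1]]'
```

```text
clock: 13.8
tool_pos: [543.3, 169.9, 91.3]
tcp_rot: [0.702, 0.712, 0.0, 0.0]
force: [0.8, -0.7, -2.4]
width: 26.6
```

```bash
python3 -m pendant '[[0,0,0,0,0,0.003,1],[0,0,0,0,0,0.006,1],[0,0,0,0,0,0.009,1],[0,0,0,0,0,0.012,1],[0,0,0,0,0,0.015,1],[0,0,0,0,0,0.018,1],[0,0,0,0,0,0.018,1],[0,0,0,0,0,0.018,1],[0,0,0,0,0,0.018,1],[0,0,0,0,0,0.018,1]]'
```

```text
clock: 14.8
tool_pos: [543.3, 169.9, 85.9]
tcp_rot: [0.702, 0.712, 0.0, 0.0]
force: [-0.1, -0.0, -2.2]
width: 26.5
```

```bash
python3 -m pendant '[[0,0,0,0,0,0.003,1],[0,0,0,0,0,0.006,1],[0,0,0,0,0,0.009,1],[0,0,0,0,0,0.012,1],[0,0,0,0,0,0.015,1],[0,0,0,0,0,0.018,1],[0,0,0,0,0,0.018,1],[0,0,0,0,0,0.018,1],[0,0,0,0,0,0.018,1],[0,0,0,0,0,0.018,1]]'
```

```text
clock: 15.8
tool_pos: [543.2, 169.9, 82.0]
tcp_rot: [0.702, 0.712, -0.0, -0.0]
force: [-4.1, -0.4, 7.0]
width: 26.8
```

```bash
python3 -m pendant '[[0,0,0,0,-0.001,-0.001,1],[0,0,0,0,-0.002,-0.002,1],[0,0,0,0,-0.003,-0.003,1],[0,0,0,0,-0.004,-0.003,1],[0,0,0,0,-0.004,-0.003,1],[0,0,0,0,-0.004,-0.003,1],[0,0,0,0,-0.004,-0.003,1],[0,0,0,0,-0.004,-0.003,1],[0,0,0,0,-0.004,-0.003,1],[0,0,0,0,-0.004,-0.003,1]]'; python3 -c "
from h import *
s=readout.read_state();print(s['force'],s['ft_torque'])"
```

```text
clock: 16.8
tool_pos: [543.2, 169.9, 82.8]
tcp_rot: [0.702, 0.712, 0.001, 0.001]
force: [-2.1, -0.1, 4.8]
width: 26.7
[-2.08434809 -0.14203984  4.8496265 ] [-0.18956652  0.30287764  0.04698243]
```

```bash
python3 -m pendant '[[0,0,0,0,-0.002,0,1],[0,0,0,0,-0.004,0,1],[0,0,0,0,-0.004,0,1],[0,0,0,0,-0.004,0,0.68],[0,0,0,0,-0.004,0,0.6],[0,0,0,0,-0.004,0,0.55],[0,0,0,0,-0.004,0,0.5],[0,0,0,0,-0.004,0,0.45],[0,0,0,0,-0.004,0,0.4],[0,0,0,0,-0.004,0,0.4]]' 20; python3 -c "
from h import *
s=readout.read_state();print(s['force'],s['ft_torque'])"
```

```text
clock: 17.8
tool_pos: [540.5, 169.8, 81.0]
tcp_rot: [0.702, 0.712, -0.0, -0.0]
force: [0.6, -0.5, -0.2]
width: 50.6
[ 0.62592416 -0.51095543 -0.23736649] [ 0.02818842 -0.04344393  0.02101969]
```

Contact at TCP z≈82.5, so the tube axis is about 100 mm up; the tube has been let go. Lifting straight up and re-measuring.

```bash
python3 -m pendant '[[0,0,0,0,0.004,-0.02,0.4],[0,0,0,0,0.008,-0.06,0.4],[0,0,0,0,0.008,-0.12,0.4],[0,0,0,0,0.008,-0.22,0.4],[0,0,0,0,0.008,-0.34,0.4],[0,0,0,0,0.008,-0.46,0.4],[0,0,0,0,0.008,-0.57,0.4],[0,0,0,0,0.008,-0.64,0.4],[0,0,0,-0.05,0.008,-0.66,0.4],[0,0,0,-0.05,0.008,-0.66,0.4]]'
python3 - <<'E'
from h import *
p=shot('wrist'); np.save('w5.npy',p['w2c']); c=p['color'][:,:,::-1].copy(); cv2.imwrite('pics/w5.png',cv2.convertScaleAbs(cv2.resize(c,(800,600)),alpha=1.3))
for q in ('tube_mid','carriage'):
  for d in finder.cut_out(p,q)[:2]: print(q,d['score'],rect(d['mask']).tolist())
E
```

```text
clock: 18.8
tool_pos: [544.4, 153.2, 281.2]
tcp_rot: [0.703, 0.712, 0.001, 0.001]
force: [-0.0, 1.0, -0.0]
width: 51.4
tube_mid 0.92 [[237.0, 59.0], [270.0, 59.0], [270.0, 212.0], [237.0, 212.0]]
tube_mid 0.6 [[177.83505249023438, 317.62890625], [221.62887573242188, 298.16497802734375], [230.7010498046875, 318.57733154296875], [186.9072265625, 338.041259765625]]
carriage 0.81 [[221.0, 230.0], [286.0, 230.0], [286.0, 300.0], [221.0, 300.0]]
```

View pics/w5.png

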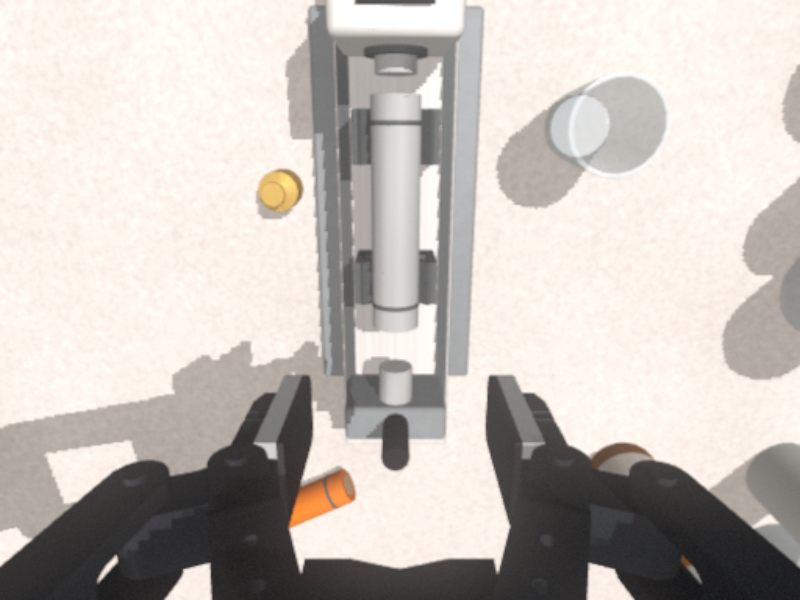

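The tube lies straight in both Vs, from (396,94) to (396,329). The head face is at (396,72), the ram end at (396,365) and the post top at (396,457). There is a gap at both ends of the tube.

Run:
```python
from h import *
p={'w2c':np.load('w5.npy'),'mtx':np.load('mtx.npy')}; k=512/800
for n,px,z in [('tube front top',(396,94),116),('tube back bottom',(396,330),84.5),('tube left mid',(371,215),100.5),('tube right mid',(420,215),100.5),('face bottom',(396,75),87.5),('face mid',(396,72),100.5),('ram end top',(396,362),112.5),('ram end bot',(396,374),88.5),('post top',(396,457),158.5),('post base',(396,420),114.5),('V1 far',(396,108),97),('V2 far',(396,250),97),('V2 near',(360,303),97),('V1near',(360,163),97)]: print(n,ray(p,np.array(px)*k,z).round(1)[:2])
s=readout.read_state(); print(s['tool_pos'])
```

```text
tube front top [541.8 247.3]
tube back bottom [543.7  88.2]
tube left mid [526.5 174.3]
tube right mid [558.3 174.7]
face bottom [541.7 259.9]
face mid [541.7 260.5]
ram end top [543.9  75.7]
ram end bot [544.1  54.9]
post top [544.4  31.9]
post base [544.4  31.9]
V1 far [541.9 240.2]
V2 far [543.  150.5]
V2 near [518.6 112.8]
V1near [519.4 206.9]
[542.40721112 154.278115   277.37652709]
```

```bash
python3 -m pendant '[[0,0,0,-0.08,0.001,0,0.4],[0,0,0,-0.2,0.001,0.03,0.4],[0,0,0,-0.32,0.001,0.08,0.4],[0,0,0,-0.4,0.001,0.14,0.4],[0,0,0,-0.408,0.001,0.23,0.4],[0,0,0,-0.408,0.001,0.33,0.4],[0,0,0,-0.408,0.001,0.42,0.4],[0,0,0,-0.408,0.001,0.48,0.4],[0,0,0,-0.408,0.001,0.507,0.4],[0,0,0,-0.408,0.001,0.507,0.4]]'
python3 - <<'E'
from h import *
p=shot('wrist'); np.save('w6.npy',p['w2c']); c=p['color'][:,:,::-1].copy(); cv2.imwrite('pics/w6.png',cv2.convertScaleAbs(cv2.resize(c,(800,600)),alpha=1.3)); print(readout.read_state()['force'])
E
```

```text
clock: 19.95
tool_pos: [543.3, 32.7, 124.5]
tcp_rot: [0.702, 0.712, -0.002, -0.002]
force: [-0.1, -0.2, -0.5]
width: 51.1
[-0.12026159 -1.14489772  1.06794618]
```

View pics/w6.png

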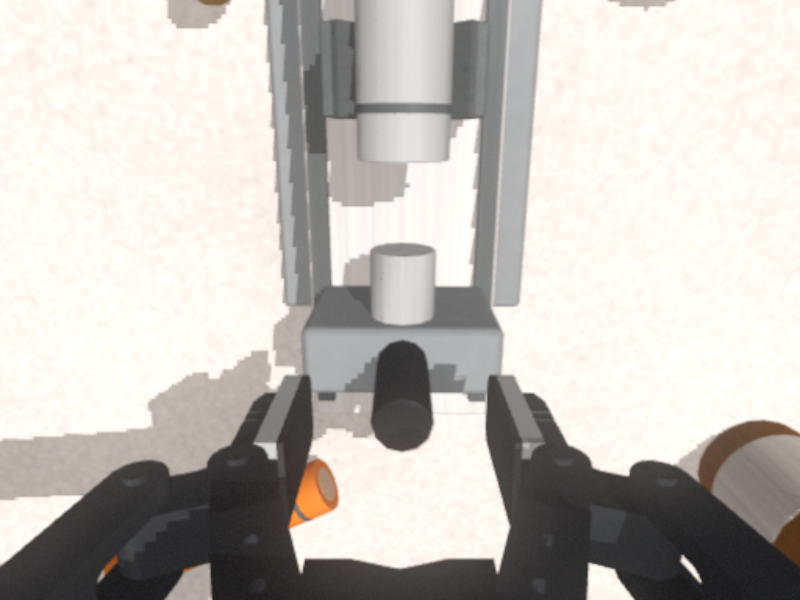

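Run:
```python
from h import *
p={'w2c':np.load('w6.npy'),'mtx':np.load('mtx.npy')}; k=512/800
for n,px,z in [('tube back top',(403,158),116),('ram end top',(403,243),112.5),('post top',(403,425),158.5),('post base',(402,365),114.5),('V2 near',(340,117),97)]: print(n,ray(p,np.array(px)*k,z).round(1)[:2])
s=readout.read_state(); print(s['tool_pos'])
```

```text
tube back top [543.3  99.7]
ram end top [543.8  71.8]
post top [544.4  30. ]
post base [544.2  27.7]
V2 near [521.6 112. ]
[544.69640651  32.63391751 126.18652344]
```

```bash
python3 -m pendant '[[0,0,0,-0.007,0,0,0.4],[0,0,0,-0.007,0,0,0.6],[0,0,0,-0.007,0,0,0.8],[0,0,0,-0.007,0,0,1],[0,0,0,-0.007,0,0,1],[0,0,0,-0.007,0,0,1],[0,0,0,-0.007,0,0,1],[0,0,0,-0.007,0,0,1],[0,0,0,-0.007,0,0,1],[0,0,0,-0.007,0,0,1]]' 80
```

```text
clock: 21.0
tool_pos: [544.1, 30.2, 128.6]
tcp_rot: [0.702, 0.712, -0.001, -0.001]
force: [-5.3, -0.8, 7.1]
width: 13.3
```

```bash
python3 -m pendant '[[0,0,0,0.008,0,0,1],[0,0,0,0.016,0,0,1],[0,0,0,0.024,0,0,1],[0,0,0,0.032,0,0,1],[0,0,0,0.04,0,0,1],[0,0,0,0.048,0,0,1],[0,0,0,0.056,0,0,1],[0,0,0,0.064,0,0,1],[0,0,0,0.07,0,0,1],[0,0,0,0.07,0,0,1]]'
```

```text
clock: 22.0
tool_pos: [544.0, 47.5, 128.6]
tcp_rot: [0.702, 0.712, -0.004, 0.002]
force: [-5.7, -8.9, 7.3]
width: 13.6
```

```bash
python3 -m pendant '[[0,0,0,0.005,0,0,1],[0,0,0,0.01,0,0,1],[0,0,0,0.015,0,0,1],[0,0,0,0.02,0,0,1],[0,0,0,0.025,0,0,1],[0,0,0,0.03,0,0,1],[0,0,0,0.035,0,0,1],[0,0,0,0.04,0,0,1],[0,0,0,0.045,0,0,1],[0,0,0,0.05,0,0,1]]'
python3 - <<'E'
from h import *
p=shot('wrist'); np.save('w7.npy',p['w2c']); c=p['color'][:,:,::-1].copy(); cv2.imwrite('pics/w7.png',cv2.convertScaleAbs(cv2.resize(c,(800,600)),alpha=1.3)); s=readout.read_state(); print(s['force'],s['tool_pos'])
E
```

```text
clock: 23.0
tool_pos: [543.8, 61.8, 128.6]
tcp_rot: [0.702, 0.713, -0.005, 0.002]
force: [-5.8, -13.0, 7.1]
width: 13.6
[ -5.70676289 -10.94917981   7.00417712] [543.8219814   61.82721937 128.63172372]
```

View pics/w7.png

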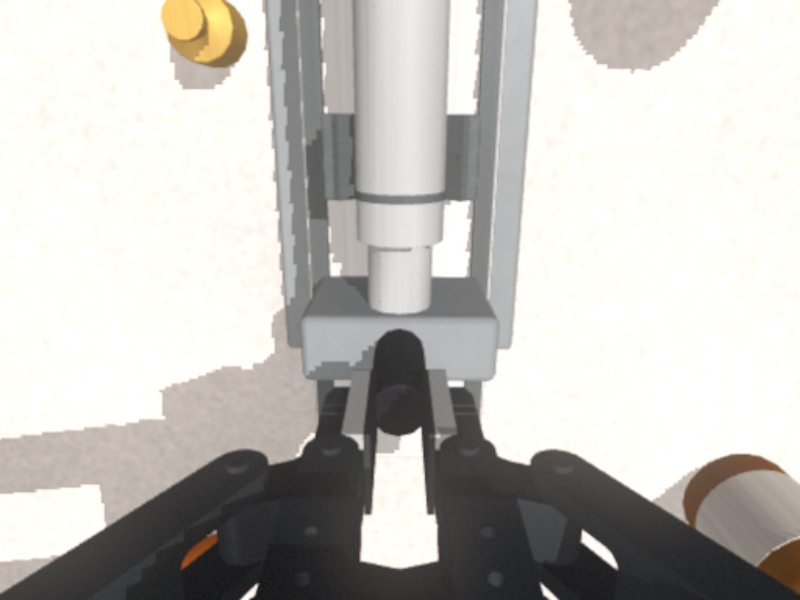

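The ram now touches the tube end at (402,246).

```bash
python3 - <<'E'
from h import *
p={'w2c':np.load('w7.npy'),'mtx':np.load('mtx.npy')}; k=512/800
for n,px,z in [('tube back top',(402,246),116),('tube back top2',(402,238),116),('V2 near',(330,199),97),('post top',(400,410),158.5)]: print(n,ray(p,np.array(px)*k,z).round(1)[:2])
E
python3 -m pendant '[[0,0,0,0.003,0,0,1],[0,0,0,0.006,0,0,1],[0,0,0,0.009,0,0,1],[0,0,0,0.012,0,0,1],[0,0,0,0.015,0,0,1],[0,0,0,0.015,0,0,1],[0,0,0,0.015,0,0,1],[0,0,0,0.015,0,0,1],[0,0,0,0.015,0,0,1],[0,0,0,0.015,0,0,1]]'
```

```text
tube back top [544.   99.6]
tube back top2 [543.9 102.4]
V2 near [517.5 112.3]
post top [543.9  61.7]
clock: 24.05
tool_pos: [543.8, 65.8, 128.6]
tcp_rot: [0.702, 0.712, -0.005, 0.002]
force: [-6.1, -12.2, 6.8]
width: 13.1
```

```bash
cat > avg.py <<'E'
from h import *
F=[];P=[]
for i in range(8):
    optics.capture('wrist'); s=readout.read_state(); F.append(s['force']);P.append(s['tool_pos'])
print('avg',np.mean(F,0).round(2),np.std(F,0).round(2),np.mean(P,0).round(2))
E
python3 avg.py; python3 -m pendant '[[0,0,0,0.003,0,0,1],[0,0,0,0.006,0,0,1],[0,0,0,0.009,0,0,1],[0,0,0,0.012,0,0,1],[0,0,0,0.012,0,0,1],[0,0,0,0.012,0,0,1],[0,0,0,0.012,0,0,1],[0,0,0,0.012,0,0,1],[0,0,0,0.012,0,0,1],[0,0,0,0.012,0,0,1]]'; python3 avg.py
```

```text
avg [ -5.91 -12.22   6.98] [0.37 0.52 0.32] [543.78  65.85 128.64]
clock: 25.45
tool_pos: [543.8, 69.4, 128.6]
tcp_rot: [0.702, 0.712, -0.005, 0.002]
force: [-5.7, -12.4, 6.5]
width: 13.5
avg [ -5.59 -12.16   7.44] [0.5  0.55 0.25] [543.74  69.43 128.64]
```

```bash
python3 -m pendant '[[0,0,0,0.003,0,0,1],[0,0,0,0.006,0,0,1],[0,0,0,0.008,0,0,1],[0,0,0,0.008,0,0,1],[0,0,0,0.008,0,0,1],[0,0,0,0.008,0,0,1],[0,0,0,0.008,0,0,1],[0,0,0,0.008,0,0,1],[0,0,0,0.008,0,0,1],[0,0,0,0.008,0,0,1]]'; python3 avg.py
```

```text
clock: 26.85
tool_pos: [543.7, 71.8, 128.6]
tcp_rot: [0.702, 0.712, -0.005, 0.002]
force: [-5.5, -11.9, 7.6]
width: 13.1
avg [ -5.66 -12.42   7.24] [0.43 0.17 0.48] [543.72  71.77 128.64]
```

Force is flat at about 12.2 N, so the face has not been met yet. Continuing in 2 mm steps.

```bash
python3 -m pendant '[[0,0,0,0.003,0,0,1],[0,0,0,0.006,0,0,1],[0,0,0,0.008,0,0,1],[0,0,0,0.008,0,0,1],[0,0,0,0.008,0,0,1],[0,0,0,0.008,0,0,1],[0,0,0,0.008,0,0,1],[0,0,0,0.008,0,0,1],[0,0,0,0.008,0,0,1],[0,0,0,0.008,0,0,1]]'; python3 avg.py
```

```text
clock: 28.25
tool_pos: [543.7, 73.6, 128.6]
tcp_rot: [0.702, 0.713, -0.005, 0.003]
force: [-5.9, -14.3, 7.5]
width: 13.0
avg [ -5.64 -14.15   7.19] [0.44 0.37 0.34] [543.71  73.58 128.63]
```

```bash
python3 -m pendant '[[0,0,0,0.003,0,0,1],[0,0,0,0.006,0,0,1],[0,0,0,0.007,0,0,1],[0,0,0,0.007,0,0,1],[0,0,0,0.007,0,0,1],[0,0,0,0.007,0,0,1],[0,0,0,0.007,0,0,1],[0,0,0,0.007,0,0,1],[0,0,0,0.007,0,0,1],[0,0,0,0.007,0,0,1]]'; python3 avg.py
```

```text
clock: 29.65
tool_pos: [543.7, 75.1, 128.6]
tcp_rot: [0.702, 0.713, -0.006, 0.003]
force: [-5.7, -15.1, 7.5]
width: 13.3
avg [ -5.88 -14.93   7.56] [0.39 0.51 0.64] [543.69  75.11 128.65]
```

Touch was at TCP y≈72.4, which agrees with the picture estimate of 72. Aiming for 77.4.

```bash
python3 -m pendant '[[0,0,0,0.003,0,0,1],[0,0,0,0.006,0,0,1],[0,0,0,0.01,0,0,1],[0,0,0,0.01,0,0,1],[0,0,0,0.01,0,0,1],[0,0,0,0.01,0,0,1],[0,0,0,0.01,0,0,1],[0,0,0,0.01,0,0,1],[0,0,0,0.01,0,0,1],[0,0,0,0.01,0,0,1]]'; python3 avg.py
```

```text
clock: 31.05
tool_pos: [543.6, 77.5, 128.6]
tcp_rot: [0.702, 0.713, -0.006, 0.004]
force: [-6.5, -16.9, 6.5]
width: 13.3
avg [ -5.89 -16.8    7.4 ] [0.51 0.39 0.62] [543.66  77.5  128.64]
```

```bash
python3 -m pendant '[[0,0,0,-0.005,0,0,1],[0,0,0,-0.01,0,0,1],[0,0,0,-0.015,0,0,1],[0,0,0,-0.018,0,0,1],[0,0,0,-0.018,0,0,0.8],[0,0,0,-0.018,0,0,0.6],[0,0,0,-0.018,0,0,0.4],[0,0,0,-0.018,0,0,0.4],[0,0,0,-0.018,0,0,0.4],[0,0,0,-0.018,0,0,0.4]]' 20
python3 -m pendant '[[0,0,0,0,0,-0.03,0.4],[0,0,0,0,0,-0.09,0.4],[0,0,0,0,0,-0.17,0.4],[0,0,0,0,0,-0.27,0.4],[0,0,0,0,0,-0.37,0.4],[0,0,0,0,0,-0.47,0.4],[0,0,0,0,0,-0.55,0.4],[0,0,0,0,0,-0.58,0.4],[0,0,0,0,0,-0.6,0.4],[0,0,0,0,0,-0.6,0.4]]'
python3 - <<'E'
from h import *
p=shot('wrist'); np.save('w8.npy',p['w2c']); c=p['color'][:,:,::-1].copy(); cv2.imwrite('pics/w8.png',cv2.convertScaleAbs(cv2.resize(c,(800,600)),alpha=1.3)); s=readout.read_state(); print(s['force'],s['tool_pos'])
E
```

```text
clock: 32.45
tool_pos: [544.9, 79.1, 127.1]
tcp_rot: [0.702, 0.712, 0.0, 0.0]
force: [-0.6, -0.0, 0.5]
width: 51.3
clock: 33.45
tool_pos: [544.8, 78.9, 307.2]
tcp_rot: [0.702, 0.712, 0.0, 0.0]
force: [-0.3, 0.3, 0.5]
width: 51.2
[0.20371754 0.97975191 0.0380965 ] [544.32043753  78.96646986 306.17756268]
```

View pics/w8.png

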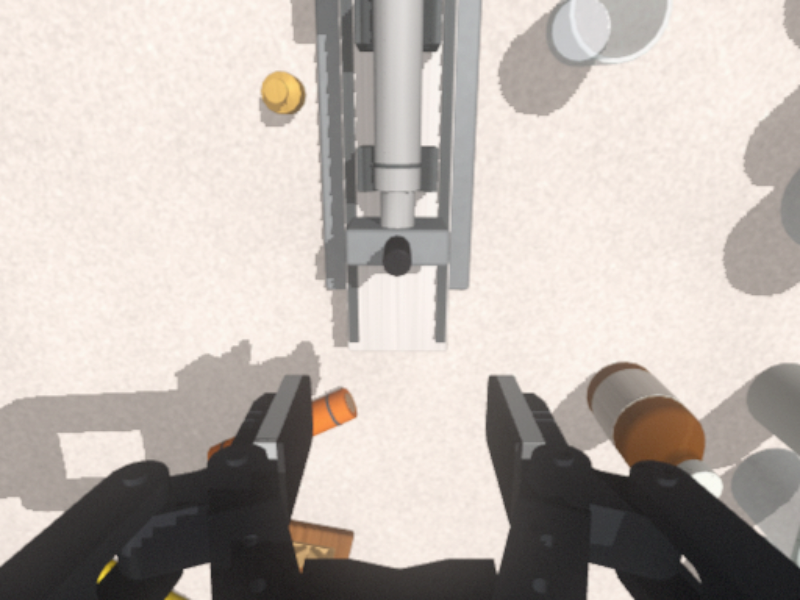

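The ram at (397,205) butts against the tube end at (397,190), the tube is straight in the Vs and the gripper is clear. One quick check that the post stayed put, then I'll hand in.

Run:
```python
from h import *
from plant import workorder
p={'w2c':np.load('w8.npy'),'mtx':np.load('mtx.npy')}; k=512/800
for n,px,z in [('post top',(397,261),158.5),('post base',(397,246),114.5),('tube back top',(397,190),116),('tube axis far',(398,20),100.5),('tube axis near',(398,170),100.5)]: print(n,ray(p,np.array(px)*k,z).round(1)[:2])
print(workorder.sign_off())
```

```text
post top [543.5  77.7]
post base [543.4  77.2]
tube back top [542.9 115.2]
tube axis far [542.1 218.9]
tube axis near [543.4 126.9]
the job is handed in; nothing more can be done
None
```

I moved the grey steel tube from the wooden rest into the V cradle and left it clamped there on its own. I handed the job in at about 33.5 s of the 72 s allowed; no verdict came back.

- **Placing:** I lowered the tube in small steps until it met the Vs. The load was about 9.5 N including its weight, and the tube axis came out about 100 mm above the table. I eased off about a millimetre while still holding it, then let go. The wrist picture showed it lying straight in both Vs with a gap at each end.
- **Clamping:** I gripped the black post and pushed. The force stayed level at about 12.2 N while the ram pushed the tube, then began to rise when the tube's front end met the sprung face. I stopped at about 16.8 N. That puts the face about 4.4 mm in by force and 5.1 mm by position, so roughly 4.5 to 5 N.
- **Last checks:** After letting go, the post stands at y ≈ 77.5 mm, the same as before release, and the ram still touches the tube end. The tube runs along the bench axis within about 1 mm, and the gripper is clear with no force on it.

**Disagreements and gaps:**
- My first picture fit put the tube axis at 86 mm, but touch gave about 100 mm, and I used the touched height.
- The gripper's width reading was about 5 mm low throughout.
- The sprung face was outside the last picture, so how far it is pressed in rests on the force and position readings only.
- I did not re-measure the bystanders at the end. I felt no unexpected contact, and those in the last picture looked to be in place.

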